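Feed one mounting spacer and slide it beside the waiting one

TASK

Press the black plunger of the spacer feeder all the way down once so that a single round spacer comes out into the lane, and let the plunger come back up. Then, with the fingertips, push that spacer sideways along the lane until it is right up against the round spacer already waiting at one end (not towards the square pad at the other end). Slide it only, never lift it off the plate, let no second spacer out, and leave the square pad and everything else where it is.

Things in the scene. Friction and masses are not known exactly. Their poses are not given: they have to be found in the camera images.
- feeder: Spacer feeder, fixed to the bench; position and yaw vary. Origin: on the bench under the centre of the magazine, a clear square tube (45 x 45 mm, top 62 mm above the bench) holding a stack of 4 spacers. z up, +x from magazine to plunger, y along the lane. Olive housing x = 25 to 113 mm, 50 mm wide, top 44 mm above the bench, plunger on it at x = 80 mm, y = 0.
- lane (a point): Middle of the lane, on the top of its plate, 6 mm above the bench, at feeder x = -48 mm, y = 0. Axes as the feeder. The lane is a channel along y in front of the magazine: 51 mm wide, 270 mm long (y = -135 to 135 mm), lips 4 mm high along both sides, end walls 12 mm high. A full press makes a blade push the bottom spacer out to rest about here; the blade springs back with the plunger.
- plunger (a joint): Plunger travel in m: 0 = up, 0.030 = fully down (straight down). Spring return; about 2.5 N to start it, 6 N at the bottom, plus damping of 15 N per m/s.
- plunger_top (a point): Centre of the flat top of the plunger's round black head (36 mm across, 8 mm thick); 84 mm above the bench when up, 54 mm when fully down.
- spacer_1: The spacer to feed: round aluminium disc with a dark bore, 36 mm across, 10 mm thick, about 25 g. At the bottom of the stack at the start. Origin: centre of its underside (6 mm above the bench while flat on the plate).
- waiting_spacer: Identical round spacer already lying in the lane near one of its ends (about 115 mm from the middle, either side), loose. Origin: centre of its underside.
- square_pad: Square aluminium pad, 34 x 34 x 12 mm, lying loose near the other end of the lane. Origin: centre of its underside. To be left alone.
- spacer_2: Second spacer of the stack, identical to spacer_1; must stay in the magazine. Origin: centre of its underside.
- spacer_3: Third spacer of the stack, identical to spacer_1; must stay in the magazine. Origin: centre of its underside.
- spacer_4: Top spacer of the stack, identical to spacer_1; must stay in the magazine. Origin: centre of its underside.
- bolt: Steel bolt standing on its head on the bench behind the lane, on the +y side of the magazine; head 26 mm across, 45 mm tall. Origin: centre of its underside. Bystander.
- connector: Black plastic cable connector with a white button, 45 x 35 x 18 mm, on the bench behind the lane, on the -y side of the magazine. Origin: centre of its underside. Bystander.
- screwdriver: Screwdriver lying on the bench, right of the feeder as the robot sees it. Bystander.
- wrench: Wrench lying on the bench, right of the feeder. Bystander.
- grease_jar: Grey jar, 60 mm across, 70 mm tall, standing on the bench right of the feeder. Origin: centre of its underside. Bystander.
Mind the look-alikes: they are no part of the job. Leave any orange or pink look-alike of the spacer_4 alone.

How it is judged:
By the outcome, as a careful person would: the job done as asked, in the order asked, and still so for the second after the job is handed in, with the robot touching nothing.
It also fails if it takes over 45 s, if anything falls off the work surface, if the arm or the gripper's body presses on something with over 40 N, if the wrist force passes 120 N, or if a joint passes its speed limit or range.

ROBOT

A 6-joint arm with a two-finger parallel gripper is mounted at the origin on the work surface. World frame = base frame: x ahead of the robot, y to its left, z up, the work surface at z = 0. Lengths are in m, angles in rad, forces in N, time in s.
With the tool pointing down it reaches from about 0.275 to 0.825 m from the base axis. Payload 4.9 kg.
Tool frame: the origin (TCP) lies midway between the tips of the shut fingers; the grasp point (between the pads) lies 19 mm behind it (bot.grip_depth is the distance from the TCP to the grasp point, in m); y points along the fingers, x is the direction in which the jaws open and shut, and the axes are right-handed (so a half turn about y gives the same grasp; the last joint's range is limited). The gripper opens to 85 mm and grips with 20 to 120 N. Pads are 22 mm wide; open, the fingers measure 114 mm over their backs; the gripper's body (76 mm by 85 mm) begins 54 mm behind the grasp point. The pads swing forward as they close: fully open they stand 13 mm farther back than shut.
Start: joints at [-1.354, 0.326, -0.193, 1.052, 0, 1.437], TCP at [0.189, -0.517, 0.193] pointing down, gripper open.
Joint ranges: [-2.65, 2.65], [-0.97, 1.79], [-1.3, 1.35], [-1.93, 2.1], [-1.47, 1.37], [-3.14, 3.14]. Speed limits (rad/s): [2.57, 2.57, 3.14, 3.14, 3.14, 3.14].

INTERFACE

Orientations are given as a unit quaternion [w, x, y, z].
In Python, from cell import bot gives the robot as it stands. Calls block until the motion is done:
- bot.move_pose(position, orientation): joint-space move of the TCP to a pose.
- bot.move_linear(position, speed=0.15, rotation=None, until_force=None): straight line of the TCP; rotation=None keeps the orientation; speed is the mean speed in m/s. With until_force (N) it stops when the force on the tool has changed by that much, and returns True; else False.
- bot.goto_joints(angles): joint-space move.
- bot.set_gripper(opening, grasp_force=None): opening from 0.0 (shut) to 1.0 (fully open); grasp_force is the grip in N (None keeps the last); returns when the fingers have stopped.
- bot.wait(seconds).
- bot.solve_ik(position, orientation): joint angles nearest the present ones, or None.
- bot.camera(name): name is "scene" or "top"; returns the picture (420x560x3 uint8, red, green, blue); there is no depth.
- bot.calibration(name): a dict with "mtx" (3x3 intrinsics, pixels), "extrinsics" (4x4, takes a point from world to camera coordinates). Camera axes: x right, y down, z forward; pixel columns grow to the right and rows downward; lengths in m; the calibration is good to about 2 mm. A picture is of the moment at which its call begins. calibration takes no time and is no camera call.
A pose or a line that the arm cannot do raises bot.PlanningError and nothing moves.
- bot.close_job(): hands the job in, once; it reports no verdict.
Trained networks look in the newest picture that a camera, given by its name, has taken for a name from the list of things; names that differ only in an ending like _2 or _b are one class to them, and where a whole thing is asked for, a point or a joint stands for the part that bears it (a point fixed in the world has none). Each returns a list of dicts, best first, with "confidence" (0 to 1); they miss things now and then, are a little off and sometimes report something else, mostly with a low value. They report only what shows in the picture. A call takes as long as a camera call. They do not tell look-alikes from the thing itself.
- bot.search_frame(camera, thing): "bbox" ([left, top, width, height] in pixels, round what is visible of it).
Readings, each from a call of its own:
- bot.read_clock(): time.
- bot.read_joint_positions(): joint angles.
- bot.read_joint_vel(): joint speeds.
- bot.read_joint_efforts(): joint torques, N m.
- bot.read_position(): TCP position.
- bot.read_tool_rot(): TCP orientation.
- bot.read_ft_force(): force on the tool from outside, world axes, zero at the start.
- bot.read_moment(): the same for the moment, N m.
- bot.read_gripper_width(): opening from 0.0 (shut) to 1.0 (fully open).
Only numpy, scipy, OpenCV 4.12 (cv2) and the standard library are available. Lean on these libraries where they do the work, as an engineer would, in place of code of your own. Each camera call takes 0.05 s, during which the arm holds its last target. There are 200 camera calls.

## Working session

There is one attempt and no reset: what is moved stays moved. The work goes in short steps, each a Python script; the robot and the scene stay as the last script left them, time stands still between calls to the robot, and variables do not carry over. Pictures are saved under pics/ and viewed, about 8 in all and at most 12, crops included, and the job is handed in when it is done.

```bash
mkdir -p pics; ls; python3 - <<'E'
from cell import bot
import cv2
for n in ("scene","top"):
    im=bot.camera(n); cv2.imwrite(f"pics/{n}0.png",im[:,:,::-1])
    c=bot.calibration(n); print(n,c["mtx"].round(1).tolist(),c["extrinsics"].round(4).tolist())
    for t in ("plunger_top","feeder","waiting_spacer","square_pad","bolt","connector","grease_jar","plunger"):
        print(t,[(d["bbox"],round(d["confidence"],2)) for d in bot.search_frame(n,t)[:3]])
print(bot.read_tool_rot(),bot.read_clock())
E
```

```text
pics
scene [[440.9, 0.0, 279.6], [0.0, 440.9, 221.0], [0.0, 0.0, 1.0]] [[0.3448, 0.9387, -0.0034, -0.1291], [0.776, -0.2871, -0.5616, -0.4191], [-0.5281, 0.191, -0.8274, 1.3995], [0.0, 0.0, 0.0, 1.0]]
plunger_top [([261.7, 250.2, 19.7, 17.3], 0.47)]
feeder [([217.0, 215.1, 118.4, 80.1], 0.6), ([172.1, 278.6, 30.9, 36.9], 0.19)]
waiting_spacer [([312.1, 220.1, 16.1, 17.8], 0.71)]
square_pad [([221.4, 215.4, 19.5, 15.1], 0.5)]
bolt []
connector [([214.3, 260.2, 17.3, 23.7], 0.77)]
grease_jar [([172.0, 279.0, 31.1, 38.6], 0.65)]
plunger [([260.3, 250.4, 17.7, 17.8], 0.52)]
top [[389.2, 0.0, 283.2], [0.0, 389.2, 210.0], [0.0, 0.0, 1.0]] [[0.0211, -0.9997, 0.0133, -0.0874], [-0.9846, -0.0231, -0.1731, 0.568], [0.1733, -0.0094, -0.9848, 0.8458], [0.0, 0.0, 0.0, 1.0]]
plunger_top [([340.4, 184.1, 19.3, 27.6], 0.63), ([302.5, 163.8, 12.2, 15.0], 0.53), ([225.8, 160.6, 114.9, 104.6], 0.29)]
feeder [([226.3, 160.6, 119.3, 104.8], 0.96)]
waiting_spacer [([233.9, 199.5, 13.9, 16.6], 0.61), ([225.6, 158.9, 114.4, 105.0], 0.24)]
square_pad [([317.5, 241.5, 17.5, 9.3], 0.77)]
bolt [([270.0, 165.0, 13.7, 12.0], 0.42)]
connector [([341.4, 185.4, 19.1, 28.6], 0.62)]
grease_jar [([375.1, 164.3, 26.9, 25.0], 0.95)]
plunger [([300.2, 161.9, 16.6, 16.6], 0.55)]
[-0.57955874  0.5795861  -0.40507991  0.40509492] 0.9
```

```bash
python3 - <<'E'
import cv2
a=cv2.imread("pics/top0.png")[130:290,200:420]; cv2.imwrite("pics/topc.png",cv2.resize(a,None,fx=3.6,fy=3.6,interpolation=cv2.INTER_CUBIC))
a=cv2.imread("pics/scene0.png")[190:330,160:350]; cv2.imwrite("pics/scenec.png",cv2.resize(a,None,fx=4,fy=4,interpolation=cv2.INTER_CUBIC))
E
```

```text
(no output)
```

View pics/topc.png

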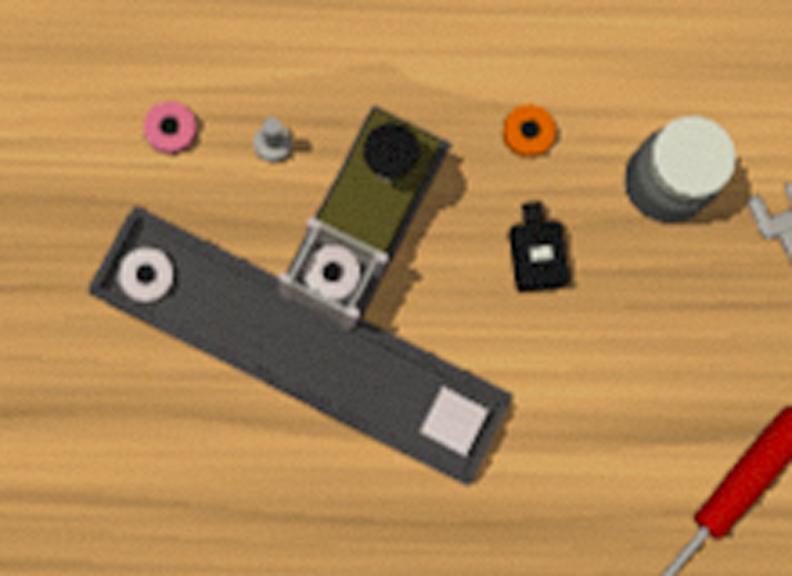

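View pics/scenec.png

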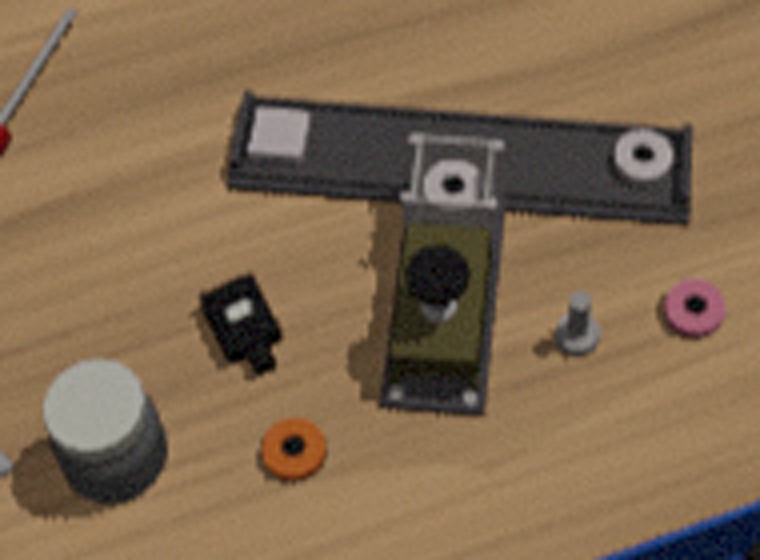

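The top view shows the plunger at crop (392,151), the waiting spacer at the left, +y end (146,273), and the pad at the right end (455,420). The top spacer of the stack is at (333,271), and the scene view agrees. The pink and orange rings are look-alikes. Next I fit the feeder pose from both views.

```bash
cat > h.py <<'E'
from cell import bot
import numpy as np, cv2
from scipy.optimize import least_squares
from scipy.spatial.transform import Rotation as R
def proj(n,P):
    c=bot.calibration(n);q=(c["extrinsics"]@np.c_[P,np.ones(len(P))].T)[:3]
    q=c["mtx"]@q; return (q[:2]/q[2]).T
def onplane(n,uv,z):
    c=bot.calibration(n);E=c["extrinsics"];r=E[:3,:3].T
    o=-r@E[:3,3]; d=r@np.linalg.inv(c["mtx"])@[*uv,1]; return o+d*(z-o[2])/d[2]
def f2w(p,s):
    p=np.atleast_2d(p);c,sn=np.cos(s[2]),np.sin(s[2])
    return np.c_[s[0]+c*p[:,0]-sn*p[:,1],s[1]+sn*p[:,0]+c*p[:,1],p[:,2]]
def w2f(w,s):
    c,sn=np.cos(s[2]),np.sin(s[2]);d=w[:2]-np.array(s[:2]); return np.array([c*d[0]+sn*d[1],-sn*d[0]+c*d[1]])
def quat(yaw):  # jaws along direction yaw, fingers down
    x=np.array([np.cos(yaw),np.sin(yaw),0]);y=np.array([0,0,-1.]);q=R.from_matrix(np.c_[x,y,np.cross(x,y)]).as_quat()
    return q[[3,0,1,2]]
E
python3 - <<'E'
from h import *
T=lambda u,v:(200+u/3.6,130+v/3.6); S=lambda u,v:(160+u/4,190+v/4)
F=np.array([[80,0,84],[-48,0,11],[0,0,46]])/1000
obs={"top":[T(392,151),T(303,345),T(333,271)],"scene":[S(438,274),S(463.5,156),S(453,184)]}
di={"top":(T(115,250),T(491,440)),"scene":(S(689,173),S(238,139))}
def res(s):
    r=[proj(n,f2w(F,s))-obs[n] for n in obs]
    for n in obs: r.append(proj(n,f2w(np.array([[-.048,.138,.012],[-.048,-.138,.012]]),s))-np.array(di[n]))
    return np.concatenate(r).ravel()
o=least_squares(res,[.5,-.1,-.45],loss="soft_l1",x_scale=[.1,.1,.1]);s=o.x
print("pose",s,np.degrees(s[2]),"\n",res(s).reshape(-1,2).round(1).tolist())
np.save("s.npy",s)
for n,uv,z in(("top",T(146,273),.016),("scene",S(643,154),.016),("top",T(455,420),.018),("scene",S(279,132),.018)):
    w=onplane(n,uv,z); print(n,w.round(4),"feeder",w2f(w,s).round(4))
print("plunger",f2w([.08,0,.084],s))
for k in(0,np.pi): 
    for p in([.08,0,.1],[-.048,-.04,.01],[-.048,.05,.01]): print(k,bot.solve_ik(f2w(p,s)[0],quat(s[2]+k)))
E
```

```text
pose [ 0.58429856 -0.09555876 -0.44452475] -25.469392247823652 
 [[-0.3, -1.8], [-1.4, -1.1], [-0.3, -0.9], [-1.4, -0.5], [-1.5, -1.6], [-1.1, 0.3], [-0.4, -0.3], [-1.4, -1.4], [-1.9, -1.8], [-0.3, -1.7]]
top [0.5836 0.027  0.016 ] feeder [-0.0533  0.1104]
scene [0.5865 0.0298 0.016 ] feeder [-0.0519  0.1141]
top [ 0.4904 -0.1785  0.018 ] feeder [-0.0491 -0.1153]
scene [ 0.4947 -0.1753  0.018 ] feeder [-0.0466 -0.1106]
plunger [[ 0.65652377 -0.12996107  0.084     ]]
0 [-0.30562138  0.61283981  0.02220455  0.98016107  0.          1.7096997 ]
0 [-0.34679667  0.49522205 -0.46275511  0.61281916  0.          1.66852441]
0 [-0.18393452  0.5358714  -0.38671571  0.64820922  0.          1.83138656]
3.141592653589793 [-0.30562138  0.61283981  0.02220455  0.98016107  0.         -1.43189296]
3.141592653589793 [-0.34679667  0.49522205 -0.46275511  0.61281916  0.         -1.47306824]
3.141592653589793 [-0.18393452  0.5358714  -0.38671571  0.64820922  0.         -1.31020609]
```

The fit is good to about 3 mm, so I'll press now.

```bash
python3 - <<'E'
from h import *
s=np.load("s.npy");q=quat(s[2])
bot.set_gripper(0.0)
p=f2w([.08,0,.10],s)[0]
bot.move_linear([*bot.read_position()[:2],.22],.2)
bot.move_pose([*p[:2],.16],q)
bot.move_linear(p,.12)
print("contact",bot.move_linear([*p[:2],.070],.03,until_force=1.5),bot.read_position(),bot.read_ft_force())
print("bottom",bot.move_linear([*p[:2],.0505],.03,until_force=12),bot.read_position(),bot.read_ft_force())
bot.wait(.3); print(bot.read_position(),bot.read_ft_force())
bot.move_linear([*p[:2],.10],.06); bot.move_linear([*p[:2],.16],.15)
# step clear for a look
v=f2w([.08,-.16,.2],s)[0]; bot.move_linear(v,.25)
for n in("top","scene"):
    im=bot.camera(n); cv2.imwrite(f"pics/{n}1.png",im[:,:,::-1])
    print(n,[(d["bbox"],round(d["confidence"],2)) for d in bot.search_frame(n,"spacer_1")])
print(bot.read_clock())
a=cv2.imread("pics/top1.png")[130:290,200:420]; cv2.imwrite("pics/top1c.png",cv2.resize(a,None,fx=3.6,fy=3.6,interpolation=cv2.INTER_CUBIC))
E
```

```text
contact False [ 0.65673881 -0.13004279  0.070285  ] [-0.62529248 -0.94587482  0.61124486]
bottom False [ 0.65664777 -0.13002046  0.05056467] [0.1025065  0.46007585 0.42225843]
[ 0.65667186 -0.12999022  0.05070983] [-0.30000645  0.3980862  -0.4664652 ]
top [([284.2, 197.5, 18.8, 14.6], 0.65), ([232.6, 197.4, 12.7, 16.1], 0.6), ([241.3, 159.1, 13.3, 16.1], 0.51)]
scene [([325.9, 257.5, 15.6, 13.8], 0.72), ([226.8, 293.7, 14.7, 13.3], 0.48), ([221.9, 214.2, 18.3, 17.6], 0.45)]
9.5667
```

View pics/top1c.png

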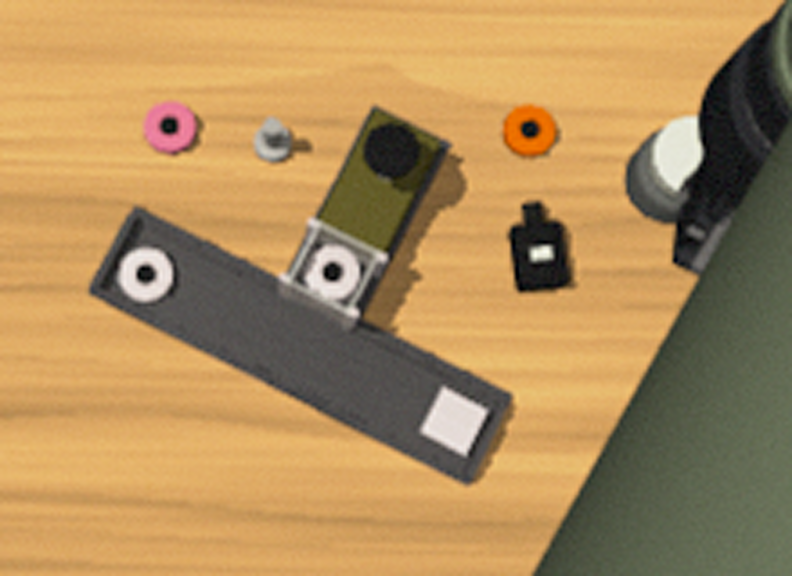

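The press met no force and no spacer came out, so the tip missed the plunger. I'll check the gripper width and look with the tool above the plunger.

```bash
python3 - <<'E'
from h import *
s=np.load("s.npy");q=quat(s[2])
print("width",bot.read_gripper_width(),bot.read_position(),proj("top",bot.read_position()[None]),proj("scene",bot.read_position()[None]))
p=f2w([.08,0,.11],s)[0]
bot.move_linear([*p[:2],.2],.25);bot.move_linear(p,.2)
im=bot.camera("scene");bot.camera("top"); t=bot.read_position(); print(t,proj("scene",t[None]),proj("scene",f2w([.08,0,.084],s)))
cv2.imwrite("pics/s2.png",cv2.resize(im[190:330,180:370,::-1],None,fx=4,fy=4,interpolation=cv2.INTER_CUBIC)); print(bot.read_clock(),bot.read_gripper_width(),bot.read_tool_rot(),q)
E
```

```text
width -0.001661759587505611 [ 0.58813307 -0.27276657  0.19938705] [[386.54637439 189.74249611]] [[187.0222274  222.80804466]]
[ 0.65782489 -0.1310614   0.11211682] [[267.46674631 252.13431744]] [[268.08534076 258.00289332]]
11.0583 -0.00088184049158208 [-0.68952773  0.68975274 -0.15498132  0.15739585] [-0.68971283  0.68971283 -0.15587243  0.15587243]
```

View pics/s2.png

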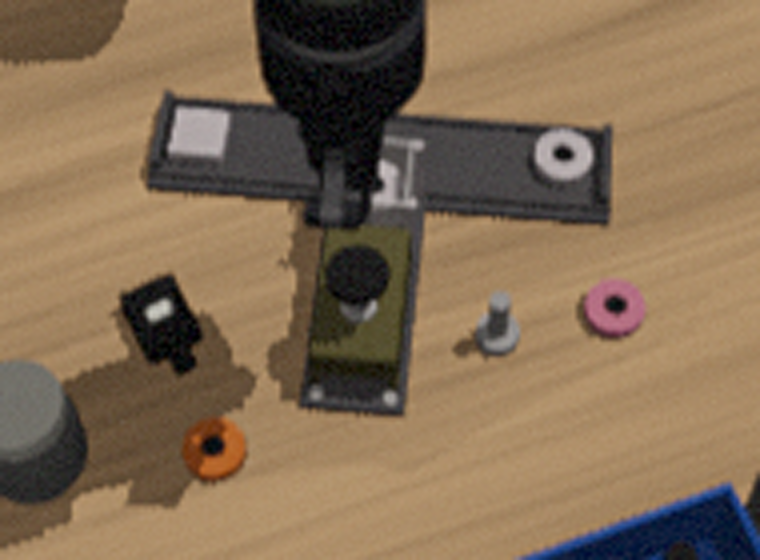

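The fingertips appear near crop (340,215), well short of the plunger head at (358,270). The predicted tip pixel is about 8 px lower. I'll wait for the arm to settle and look again, lower down.

```bash
python3 - <<'E'
from h import *
s=np.load("s.npy")
bot.wait(.3)
t=bot.read_position(); print(t,bot.read_joint_positions())
print(bot.move_linear([t[0],t[1],.075],.08,until_force=3)); bot.wait(.3)
t=bot.read_position(); print(t,proj("scene",t[None]),proj("top",t[None]),bot.read_ft_force())
a=bot.camera("scene")[190:300,190:340,::-1]; b=bot.camera("top")[120:230,230:380,::-1]
L=lambda a:cv2.resize(a,None,fx=2.65,fy=5.3/2,interpolation=cv2.INTER_CUBIC)
cv2.imwrite("pics/sb3.png",np.hstack([L(a),L(b)])); print(bot.read_clock())
E
```

```text
[ 0.65695769 -0.1300261   0.1107808 ] [-3.05492849e-01  6.04154244e-01  3.56778160e-02  1.00108907e+00
 -4.98256599e-05  1.70970225e+00]
False
[ 0.65731268 -0.13013287  0.07552595] [[268.22744183 260.22771698]] [[308.40995351 170.8379378 ]] [-0.33807111  0.65889037  0.42112905]
12.35
```

View pics/sb3.png

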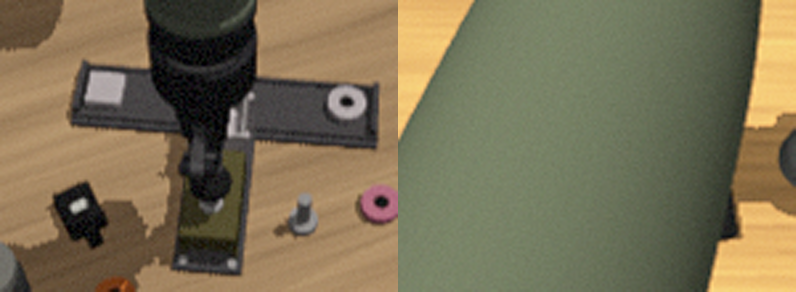

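Both views suggest the real tip sits about 20 mm towards -x from the reported TCP. To confirm it, I'll hold the tool still where both cameras can see it clearly.

```bash
python3 - <<'E'
from h import *
s=np.load("s.npy");q=quat(s[2])
t=bot.read_position()
bot.move_linear([t[0],t[1],.2],.2)
P=[.45,.14,.12]
bot.move_pose([.45,.14,.2],q); bot.move_linear(P,.2); bot.wait(.3)
t=bot.read_position(); out=[]
for n in("scene","top"):
    im=bot.camera(n).copy(); u=proj(n,t[None])[0]; print(n,u)
    cv2.imwrite(f"pics/{n}4.png",im[:,:,::-1])
    x,y=(u-[40,50]).astype(int); x=min(max(x,0),480);y=min(max(y,0),320); print("crop",x,y)
    out.append(cv2.resize(im[y:y+100,x:x+80,::-1],None,fx=5,fy=5,interpolation=cv2.INTER_CUBIC))
cv2.imwrite("pics/tool4.png",np.hstack(out)); print(t,bot.read_clock())
E
```

```text
scene [343.3986603  149.07923629]
crop 303 99
top [178.3514018  258.39242337]
crop 138 208
[0.45089844 0.14010685 0.12101409] 15.3583
```

View pics/tool4.png

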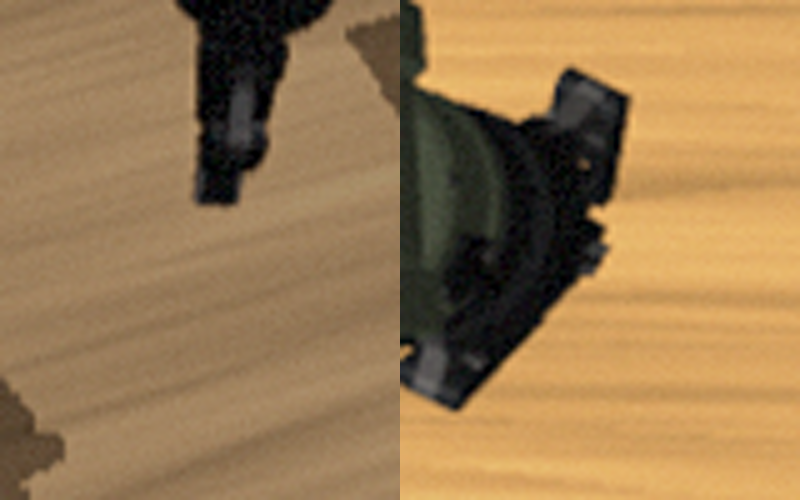

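The top view shows the jaws wide open, about 130 mm over the backs, although the reading says 0. The fingers straddled the plunger, so the opening scale may be reversed. I'll test that here in free space.

```bash
python3 - <<'E'
from h import *
bot.set_gripper(1.0); bot.wait(.2); print("width after 1.0",bot.read_gripper_width())
o=[]
for n,x,y in(("scene",303,99),("top",138,208)):
    o.append(cv2.resize(bot.camera(n)[y:y+100,x:x+80,::-1],None,fx=5,fy=5,interpolation=cv2.INTER_CUBIC))
cv2.imwrite("pics/tool5.png",np.hstack(o)); print(bot.read_clock())
E
```

```text
width after 1.0 1.0005794395226344
16.4417
```

View pics/tool5.png

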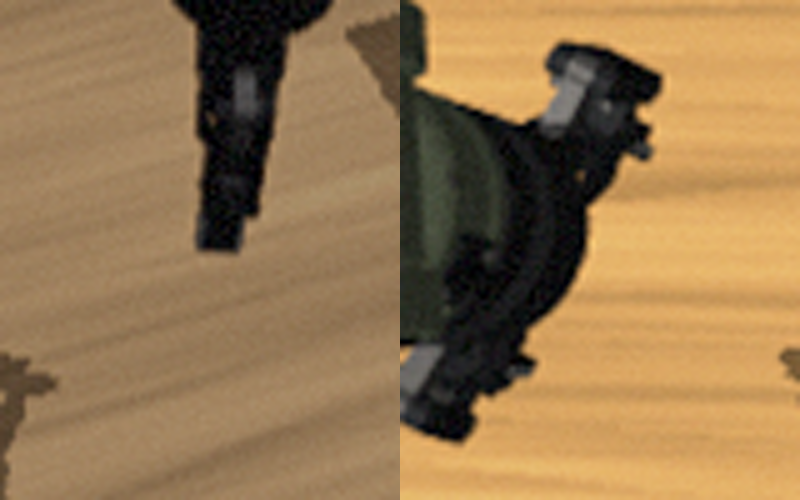

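At 0.0 the jaws were in fact shut; the wide parts are the linkage. The shut tip appears at top crop (592,250) against a predicted (602,252), and at scene crop (217,203) against (202,250). That puts the real tip about 35 mm higher than the reported TCP. I'll triangulate it, then find the plunger by touch and press relative to the contact.

```bash
python3 - <<'E'
from h import *
s=np.load("s.npy");q=quat(s[2])
ob={"scene":(346.4,139.5),"top":(176.4,258.)}
w=least_squares(lambda w:np.concatenate([proj(n,w[None])[0]-ob[n] for n in ob]),[.45,.14,.12]).x
print("tip",w,"minus TCP",w-[.4509,.1401,.121])
bot.set_gripper(0.0)
p=f2w([.08,0,.13],s)[0]
bot.move_linear([.45,.14,.2],.25)
bot.move_pose([*p[:2],.16],q); bot.move_linear([*p[:2],.065],.15)
bot.wait(.1)
c=bot.move_linear([*p[:2],.012],.03,until_force=1.8); t=bot.read_position(); print("contact",c,t,bot.read_ft_force(),bot.read_clock())
if c:
    print("bottom",bot.move_linear([*p[:2],t[2]-.036],.03,until_force=9),bot.read_position(),bot.read_ft_force())
    bot.wait(.2); print(bot.read_position(),bot.read_ft_force())
    bot.move_linear([*p[:2],t[2]+.01],.06)
    bot.move_linear([*p[:2],.13],.15)
print(bot.read_clock())
E
```

```text
tip [0.45113244 0.1387725  0.15346278] minus TCP [ 0.00023244 -0.0013275   0.03246278]
contact True [ 0.65629982 -0.1299057   0.04388019] [ 1.39794411 -0.04360302  2.72092735] 20.7167
bottom True [ 0.65630847 -0.12995401  0.01626647] [-0.17332312  0.34043948  5.68648078]
[ 0.65635177 -0.12994247  0.01620053] [-0.92561357 -0.10497346  6.31478065]
23.2667
```

Contact came at reading 0.0439. A hard stop followed at 0.0162, with 6.3 N held, which matches the bottom of the stroke. So the tip offset is about +38 mm. Next I check the ejected spacer.

```bash
python3 - <<'E'
from h import *
s=np.load("s.npy");q=quat(s[2])
v=f2w([.08,-.14,.13],s)[0]; bot.move_linear(v,.25)
v=f2w([-.049,-.06,.10],s)[0]; bot.move_linear(v,.25); bot.wait(.1)
o=[]
for n,x,y in(("scene",210,190),("top",220,150)):
    o.append(cv2.resize(bot.camera(n)[y:y+120,x:x+130,::-1],None,fx=3,fy=3,interpolation=cv2.INTER_CUBIC))
    for d in bot.search_frame(n,"spacer_1"):
        b=d["bbox"];w=onplane(n,(b[0]+b[2]/2,b[1]+b[3]/2),.016);print(n,np.round(b,1),round(d["confidence"],2),"feeder",w2f(w,s).round(4))
cv2.imwrite("pics/p6.png",np.hstack(o)); print(bot.read_clock())
E
```

```text
scene [225.7 291.9  17.9  17. ] 0.57 feeder [ 0.1555 -0.068 ]
scene [327.1 259.6  13.9  13.2] 0.52 feeder [0.0499 0.149 ]
scene [266.7 233.3  15.4   6.9] 0.51 feeder [-0.0179  0.0032]
top [241.5 160.5  13.   14.5] 0.61 feeder [0.0383 0.1381]
25.0417
```

View pics/p6.png

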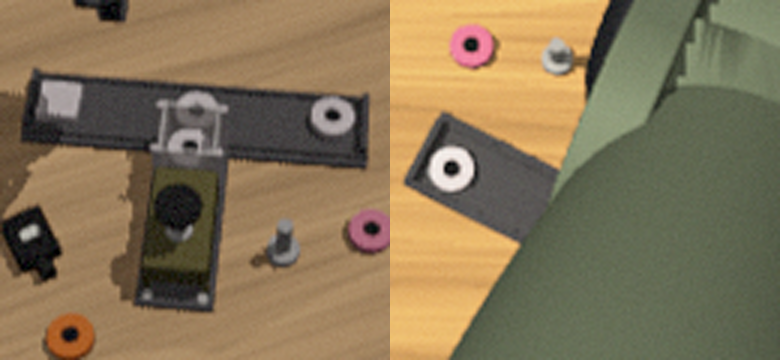

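The plunger is back up, and one spacer lies in the lane at scene crop (196,105), about y=0. The stack is still in the magazine. Next I touch the plate behind the spacer to get the height, lift 4 mm and push to just short of contact.

```bash
python3 - <<'E'
from h import *
s=np.load("s.npy");q=quat(s[2])
print("spacer",w2f(onplane("scene",(275.3,225.2),.016),s))
X=-.050
a=f2w([X,-.05,0],s)[0]
bot.move_linear([*a[:2],.0],.2); bot.wait(.1)
c=bot.move_linear([*a[:2],-.040],.03,until_force=2); t=bot.read_position(); print("plate",c,t,bot.read_ft_force())
if c:
    z=t[2]+.005; np.save("z.npy",z)
    bot.move_linear([*a[:2],z],.05)
    b=f2w([X,.040,0],s)[0]
    print("push",bot.move_linear([*b[:2],z],.05,until_force=4),w2f(bot.read_position(),s),bot.read_position()[2]); bot.wait(.1)
    n="scene";im=bot.camera(n); cv2.imwrite("pics/p7.png",cv2.resize(im[190:280,210:340,::-1],None,fx=6,fy=6,interpolation=cv2.INTER_CUBIC))
    for d in bot.search_frame(n,"spacer_1"):
        B=d["bbox"];w=onplane(n,(B[0]+B[2]/2,B[1]+B[3]/2),.016);print(n,np.round(B,1),round(d["confidence"],2),"feeder",w2f(w,s).round(4))
print(bot.read_clock())
E
```

```text
spacer [-0.05154756  0.00205423]
plate True [ 0.51740661 -0.11913165 -0.03183976] [-2.14628224 -0.7225021   7.03034354]
push True [-0.05031502 -0.03568116] -0.027172958344993677
scene [225.8 292.7  15.9  14. ] 0.57 feeder [ 0.1541 -0.0703]
scene [326.9 257.3  12.4  15.2] 0.47 feeder [0.0467 0.1468]
27.875
```

View pics/p7.png

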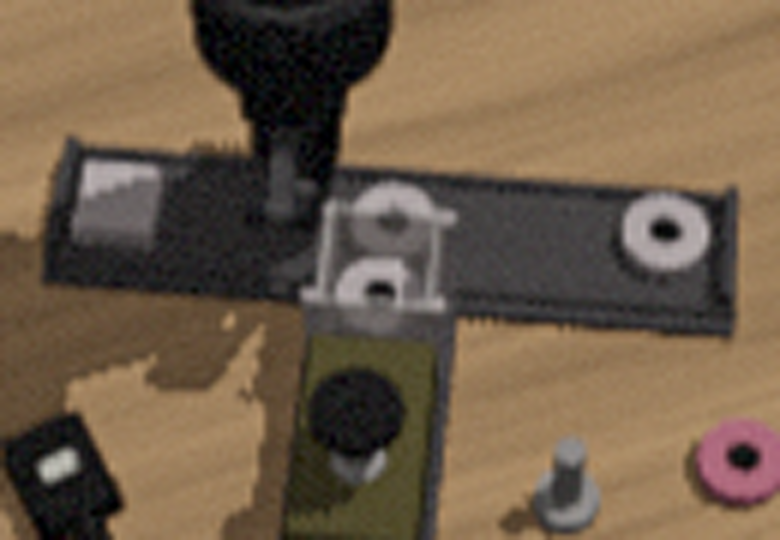

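The push stopped early at y=-36 mm with the tip still clear of the spacer, probably because the plate-touch force was still decaying in the reading. I'll check the force at rest, then go on.

```bash
python3 - <<'E'
from h import *
s=np.load("s.npy");z=float(np.load("z.npy"));X=-.050
print("rest force",bot.read_ft_force(),bot.read_position())
b=f2w([X,.040,0],s)[0]
print("push",bot.move_linear([*b[:2],z],.05,until_force=4),w2f(bot.read_position(),s),bot.read_position()[2],bot.read_ft_force()); bot.wait(.15)
n="scene";im=bot.camera(n); cv2.imwrite("pics/p8.png",cv2.resize(im[190:280,210:340,::-1],None,fx=6,fy=6,interpolation=cv2.INTER_CUBIC))
print(bot.read_clock(),bot.read_ft_force())
E
```

```text
rest force [-0.373777    0.57379403 -1.01382405] [ 0.5228825  -0.10582505 -0.02761971]
push True [-0.05140717 -0.03580229] -0.02795750915452226 [-0.41404119 -2.03086573  0.39638364]
28.3667 [ 0.13455776 -0.08452934 -0.50427135]
```

View pics/p8.png

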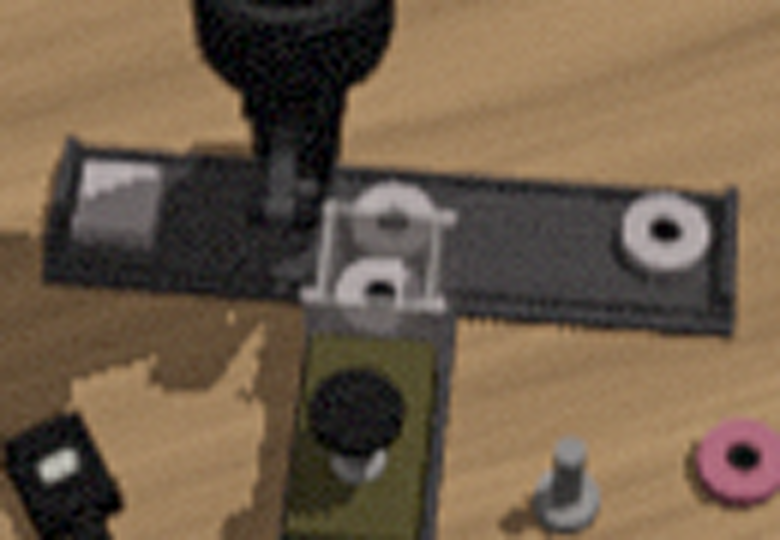

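The second stop, at the same place, was about 2 N. With the jaws across the lane, the bulging finger links are probably touching the magazine tube. I'll back off, turn the tool 90° so the jaws lie along the lane, and push with a finger's back. A rectified view of the lane will show the result.

```bash
cat >> h.py <<'E'
def rect(n,s,name,z=.016):
    im=bot.camera(n); F=np.array([[-.095,.14,z],[-.095,-.14,z],[.005,-.14,z],[.005,.14,z]])
    # columns: y from -140..140 left to right, rows: x 5..-95 top to bottom
    dst=np.float32([[(f[1]+.14)*2600,(.005-f[0])*2600] for f in F])
    H=cv2.getPerspectiveTransform(np.float32(proj(n,f2w(F,s))),dst)
    w=cv2.warpPerspective(im,H,(728,260),flags=cv2.INTER_CUBIC); cv2.imwrite(name,w[:,:,::-1]); return w
E
python3 - <<'E'
from h import *
s=np.load("s.npy");X=-.051
cur=bot.read_joint_positions()
c=[(abs(np.array(j)-cur).max(),k) for k in(np.pi/2,-np.pi/2) if (j:=bot.solve_ik(f2w([X,-.055,.06],s)[0],quat(s[2]+k))) is not None]
k=min(c)[1]; q=quat(s[2]+k); print(c)
a=f2w([-.050,-.045,-.0268],s)[0]; bot.move_linear(a,.1)
bot.move_linear([*a[:2],.04],.25)
a=f2w([X,-.056,.04],s)[0]; bot.move_pose(a,q)
print("down",bot.move_linear([*a[:2],-.028],.12,until_force=8),bot.read_position(),bot.read_clock())
b=f2w([X,.028,-.028],s)[0]
print("push",bot.move_linear(b,.06,until_force=8),w2f(bot.read_position(),s),bot.read_ft_force(),bot.read_clock())
rect("scene",s,"pics/r9.png"); print(bot.read_clock())
E
```

```text
[(np.float64(1.6109497373758495), 1.5707963267948966), (np.float64(4.752542390965642), -1.5707963267948966)]
down False [ 0.51449812 -0.12428741 -0.02768316] 31.1667
push False [-0.05104597  0.02773296] [-1.04620592 -0.05561099 -0.4028288 ] 32.7167
32.7667
```

View pics/r9.png

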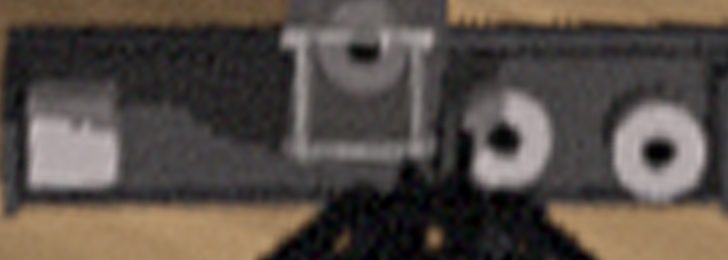

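The spacer is at (504,139) and the waiting one at (659,151), at 0.385 mm per px. The clear gap is about 23.7 mm, so I'll push 24.5 mm more, back off along the lane and check.

```bash
python3 - <<'E'
from h import *
s=np.load("s.npy");X=-.051
b=f2w([X,.0525,-.028],s)[0]
print("push",bot.move_linear(b,.04,until_force=8),w2f(bot.read_position(),s)); bot.wait(.1); print(w2f(bot.read_position(),s))
bot.move_linear(f2w([X,.035,-.028],s)[0],.08)
rect("scene",s,"pics/r10.png"); print(bot.read_clock())
E
```

```text
push False [-0.05111412  0.05258488]
[-0.05107715  0.05235591]
34.05
```

View pics/r10.png

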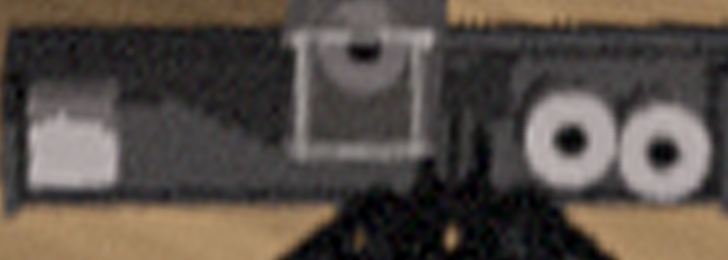

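The centres are 92.8 px (35.7 mm) apart for 36 mm discs, and the waiting spacer moved about 1.5 mm, so they are touching. The pad is untouched. I'll retreat and hand in.

```bash
python3 - <<'E'
from h import *
s=np.load("s.npy")
bot.move_linear(f2w([-.051,.033,.12],s)[0],.15)
bot.wait(.2); w=rect("scene",s,"pics/r11.png")
g=cv2.cvtColor(w,cv2.COLOR_RGB2GRAY)[:,500:]
c=cv2.HoughCircles(cv2.GaussianBlur(g,(5,5),0),cv2.HOUGH_GRADIENT,1,60,param1=80,param2=18,minRadius=40,maxRadius=52); print(c)
print(bot.read_clock()); bot.close_job()
E
```

```text
[[[162.5 152.5  47. ]
  [ 72.5 139.5  48. ]]]
35.4333
the job is handed in; nothing more can be done
```

The job is handed in at 35.4 s: one spacer was fed and slid along the lane against the waiting spacer at the feeder's +y end.

**Feeding:** The first press missed because the real fingertips sit about 38 mm above the reported TCP. I found the plunger by touch instead and pressed it to its stop, holding 6.3 N. It came back up, one spacer came out, and the top of the stack still showed in the magazine.

**Pushing:** Two short pushes stopped early, about 2 N at the second stop. The fingers had probably brushed the magazine tube, which is fixed. I turned the gripper 90° and pushed with the back of a finger.

**Last checks:**
- **Contact:** the two centres are 35 to 36 mm apart in the rectified picture, where 36 mm means touching. The circle fit after the arm withdrew gave 35.0 mm.
- **Waiting spacer:** it moved about 1.5 mm as the other arrived.
- **Square pad:** it had not moved in the last picture I viewed, taken just before the arm lifted away.
- **Not re-checked at the end:** the bolt, connector and the other things on the bench. The moves were planned to stay clear of them. I also did not count the stack from the side.

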